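# Hang a sample on the spring scale and let it settle

## Task

Pick up the round-bodied sample holder by its tab and hang it by its wire eye on the hook of the spring scale. Its weight is unknown: lower it slowly until the spring, and no longer your hand, carries the whole weight, and only then let go and move away, so that the hook neither drops nor springs up as you release it and never runs down to its end stop. Leave the square-bodied holder and the other things where they stand.

Things in the scene. Friction and masses are not known exactly. Their poses are not given: they have to be found in the camera images.
- sample_round_tab (a point): Grip point on the flat aluminium tab of the round-bodied holder (the one to hang: steel cylinder 52 mm across, 55 mm high, 158 mm over all, 0.2 to 0.85 kg). 142 mm above its underside, on its axis, 33 mm above the eye point. The tab is 12 mm thick along y (grip across this), 26 mm wide along x, 44 mm high (114 to 158 mm above the underside). Axes are the holder's, z up.
- sample_round_eye (a point): Inner top of the round-bodied holder's wire eye, 109 mm above its underside: it bears on the hook. The eye is of 6 mm wire, stands between body and tab in the holder's own y-z plane (the hook passes through along x); opening 34 mm wide, 47 mm high in the middle (62 to 109 mm above the underside), round at the top. Same axes.
- sample_square_tab (a point): Grip point on the tab of the other holder, to be left alone: same eye and tab on a steel block of 46 x 50 x 55 mm; 142 mm above its underside.
- hook_saddle (a point): Lowest point of the hook, on top of its 7 mm steel rod: here the eye hangs. 215 mm above the worktop when unloaded; moves down with the hook. Own x points level from the hook's tip to the scale housing, z up. The rod comes level from the housing, dips 8 mm to the saddle and turns up at the front.
- hook_tip (a point): Top of the hook's upturned front end: 26 mm in front of the saddle (own -x, toward the robot) and 14 mm above it. Same axes as the saddle; moves with the hook.
- scale_top (a point): Centre of the top of the white scale housing (46 x 60 mm, 254 mm high), fixed, 127 mm behind the saddle along the hook's x. Its front is 104 mm behind the saddle; the hook's carriage stands out to 86 mm behind it. A grey base plate 10 mm thick, 110 mm wide, reaches under the hook to 60 mm before the saddle.
- scale_hook (a joint): How far the hook has sunk, m: 0 unloaded, growing downward, end stop at 0.09. A spring of 130 N per m carries it (lightly damped): the hook sinks 7.5 mm per 0.1 kg hung on it.
- tape_roll: Roll of tan tape lying flat, 68 mm diameter, 19 mm high, origin under its centre; leave alone.
- weight_1: Small brass balance weight, 22 mm diameter, 26 mm high, origin under its centre; leave alone.
- stopper_2: Rubber stopper, 31 mm diameter, 28 mm high, origin under its centre; leave alone.
- wash_bottle: Wash bottle with a screw cap, 62 mm diameter, 150 mm high, origin under its centre; leave alone.
Things that resemble listed ones, but are neither listed nor needed, are in the scene too. Leave any purple or turquoise look-alike of the part that bears sample_round_tab alone.

How it is judged:
By the outcome, as a careful person would: the job done as asked, in the order asked, and still so for the second after the job is handed in, with the robot touching nothing.
It also fails if it takes over 59 s, if anything falls off the work surface, if the arm or the gripper's body presses on something with over 40 N, if the wrist force passes 120 N, or if a joint passes its speed limit or range.

## Robot

A 6-joint arm with a two-finger parallel gripper is mounted at the origin on a cart in front of the work surface, level with it; the furniture and walls round the work are solid. World frame = base frame: x ahead of the robot, y to its left, z up, the work surface at z = 0. Lengths are in m, angles in rad, forces in N, time in s.
With the tool pointing down it reaches from about 0.35 to 0.85 m from the base axis. Payload 8.1 kg.
Tool frame: the origin (TCP) lies on the mounting face of the last link; the fingertips stand 186 mm ahead of it and the grasp point (between the pads) lies 167 mm ahead of it; z points along the fingers, y is the line along which they close (so a half turn about z gives the same grasp; the last joint's range is limited). The gripper opens to 93 mm and grips with 3 to 60 N. Pads are 15 mm wide; open, the fingers measure 128 mm over their backs; the gripper's body (75 mm by 188 mm) begins 65 mm behind the grasp point.
Start: joints at [-1.344, 0.13, 1.488, -0, 1.523, -0.085], TCP at [0.184, -0.571, 0.405] pointing down, gripper open.
Joint ranges: [-2.96, 2.96], [-0.89, 2.26], [0.02, 2.5], [-1.34, 4.48], [0, 2.73], [-2.66, 2.66]. Speed limits (rad/s): [2.39, 2.39, 2.79, 3.14, 3.14, 3.14].

## Interface

Orientations are given as a rotation vector (axis times angle).
In Python, from plant import * gives the robot as it stands. The module is installed in compiled form; this text tells all that it offers.
- The arm moves only by the tool arm_command, never from a script. Its argument "increments" is a list of rows, each a list of 6 numbers: the shift along the tool's x, y, z in units of 0.2 m (1.0 is 0.2 m), then the turn, a rotation vector about the tool's x, y, z in units of pi rad (1.0 is pi rad). A call has exactly 5 rows; each row is the pose to reach, as a shift and turn from the pose commanded when the call began, along the tool's axes at that moment, turning the shorter way round; what a row does not reach only later rows make up. A row lasts 1/8 s, in which the tool goes at most 62.5 mm and 10.7 degrees, less where a joint would pass 70% of its speed; a pose out of reach is approached as far as the arm can. A call with a number of a shift or a turn outside -1 to 1 is refused whole. A call with a gripper value outside its range is refused whole. "fingers" is the closure, from -1 (fully open) to 1 (shut), set as the call begins (left out, the last holds). The fingers move at their own pace and stop on an object; "force" is the grip in N (left out, the last holds). Time passes only in rows, so rows that repeat a pose let the fingers close, or fill a call up. It gives the time, the measured TCP pose, the force, the opening and the grip force at its end, in the units of the state.
- read_state(): the state, without advancing time (a new reading comes with each control period).
- read_camera(name): name is "scene" or "top" or "wrist"; returns a dict with "image" (480x640x3 uint8, red, green, blue), "fx", "fy", "cx", "cy" (pixels), "T" (4x4, takes a point from camera to world coordinates). Camera axes: x right, y down, z forward; pixel columns grow to the right and rows downward; lengths in m; the calibration is good to about 2 mm. A picture is of the moment at which its call begins. There is no depth.
- close_job(): hands the job in; it is judged then, once.
The state is a dict: "t": time; "q": joint angles; "dq": joint speeds; "joint_torque": joint torques, N m; "tool_pos": TCP position; "orientation": TCP orientation; "force": force on the tool from outside, world axes, zero at the start; "wrist_torque": the same for the moment, N m; "opening": finger opening in m; "gripper_force": force on a finger pad.
Only numpy, scipy, OpenCV 4.12 (cv2) and the standard library are available. Lean on these libraries where they do the work, as an engineer would, in place of code of your own. Each camera call takes 0.05 s, during which the arm holds its last target. There are 200 camera calls.

## Working session

There is one attempt and no reset: what is moved stays moved. The work goes in short steps, Python scripts to look and compute and a tool call to move; the robot and the scene stay as the last step left them, time stands still between calls to the robot, and variables do not carry over. Pictures are saved under pics/ and viewed, at most 10 in all, crops included, and the job is handed in when it is done.

Besides the shell and the picture viewer there is one more tool, called after "Call:" as name(argument=value, ...) on one line, values as JSON. arm_command: Moves the arm, as the interface text tells. Shifts and turns lie within -1 to 1; 1 stands for 0.2 m of shift or pi rad of turn. Its arguments: {"type":"object","properties":{"increments":{"type":"array","items":{"type":"array","items":{"type":"number","minimum":-1,"maximum":1}}},"fingers":{"type":"number"},"force":{"type":"number"}},"required":["increments"]}

```bash
mkdir -p pics; cat > h.py <<'E'
from plant import *
import numpy as np, cv2, json
from scipy.spatial.transform import Rotation as R
def snap(name,fn,crop=None,scale=1):
    c=read_camera(name); im=c["image"][:,:,::-1].copy()
    np.savez('pics/'+fn+'.npz',image=im,fx=c['fx'],fy=c['fy'],cx=c['cx'],cy=c['cy'],T=c['T'])
    if crop: x0,y0,x1,y1=crop; im=im[y0:y1,x0:x1]
    if scale!=1: im=cv2.resize(im,None,fx=scale,fy=scale,interpolation=cv2.INTER_CUBIC)
    cv2.imwrite('pics/'+fn+'.png',im); return c
def ray(c,u,v):
    d=np.array([(u-c['cx'])/c['fx'],(v-c['cy'])/c['fy'],1]); T=np.array(c['T'])
    return T[:3,3],T[:3,:3]@d
def atz(c,u,v,z):
    o,d=ray(c,u,v); return o+d*(z-o[2])/d[2]
def tri(obs):
    A=0;b=0
    for c,u,v in obs:
        o,d=ray(c,u,v); d=d/np.linalg.norm(d); P=np.eye(3)-np.outer(d,d); A=A+P; b=b+P@o
    return np.linalg.solve(A,b)
def proj(c,p):
    T=np.array(c['T']); q=T[:3,:3].T@(np.array(p)-T[:3,3]); return c['fx']*q[0]/q[2]+c['cx'],c['fy']*q[1]/q[2]+c['cy']
def load(fn): return np.load('pics/'+fn+'.npz')
E
python3 - <<'E'
from h import *
s=read_state(); print({k:np.round(v,3).tolist() for k,v in s.items()})
a=snap("scene","s0")["image"]; b=snap("top","t0")["image"]
print(R.from_rotvec(s['orientation']).as_matrix().round(3))
E
```

```text
{'t': 0.0, 'q': [-1.344, 0.131, 1.489, -0.0, 1.523, -0.085], 'dq': [-0.001, -0.001, -0.002, -0.001, -0.0, -0.0], 'joint_torque': [-0.0, -55.983, -49.176, 0.077, 0.035, -0.0], 'tool_pos': [0.184, -0.571, 0.404], 'orientation': [-3.102, -0.487, 0.0], 'force': [0.166, 0.052, -0.99], 'wrist_torque': [0.051, -0.01, 0.028], 'gripper_force': 0.0, 'opening': 0.093}
[[ 0.952  0.307 -0.   ]
 [ 0.307 -0.952  0.002]
 [ 0.    -0.002 -1.   ]]
```

View pics/s0.png

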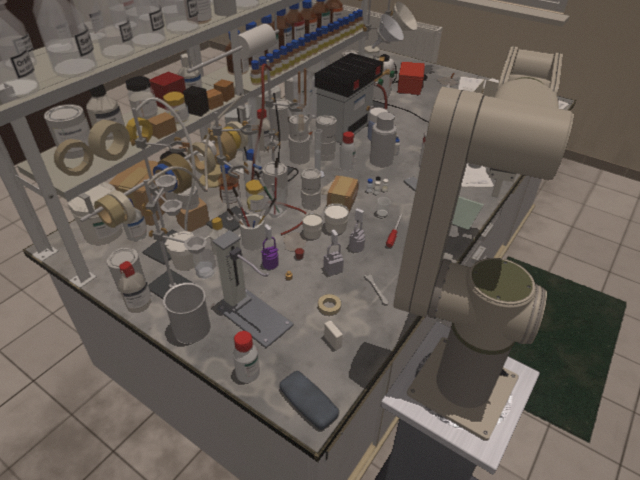

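View pics/t0.png

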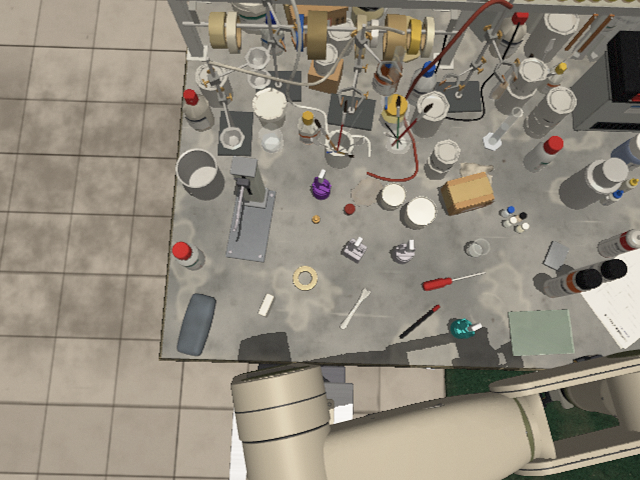

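The scene view shows two grey holders at about (334,258) and (358,236), with the scale at (232,270). In the top view the holders are at (354,247) and (403,250), and the hook tip is near (235,235). The purple and turquoise look-alikes stand apart from these. I'll enlarge both views.

```bash
python3 - <<'E'
from h import *
s=load('s0')['image'];t=load('t0')['image']
f=lambda im,x,y,w,h,k:cv2.resize(im[y:y+h,x:x+w],None,fx=k,fy=k,interpolation=cv2.INTER_CUBIC)
A=np.hstack([f(s,315,200,65,50*65//65+25,6),f(t,330,225,66+19,75,400/85)[:450] if 0 else cv2.resize(f(t,335,225,85,60,1),(400,282),interpolation=cv2.INTER_CUBIC)]) if 0 else None
c=np.zeros((600,800,3),np.uint8)
def put(im,x,y,w,h,k,X,Y):
    q=f(im,x,y,w,h,k); c[Y:Y+q.shape[0],X:X+q.shape[1]]=q
put(s,315,205,65,75,5,0,0)       # scene holders
put(t,335,228,90,45,5,340,0)     # top holders
put(t,220,150,60,115,3,340,240)  # top scale
put(s,205,225,95,55+25,2.7,530,240)
cv2.imwrite('pics/c0.png',c)
T=load('t0');print(T['T'].round(3),T['fx'],atz(T,354,247,.1),atz(T,403,250,.1),atz(T,235,235,.22),atz(T,243,170,.254))
E
```

```text
[[ 0.026 -0.98   0.197  0.246]
 [-1.    -0.029 -0.009 -0.058]
 [ 0.015 -0.197 -0.98   1.404]
 [ 0.     0.     0.     1.   ]] 504.3805001490251 [ 0.50320271 -0.15001868  0.1       ] [ 0.49891805 -0.27948835  0.1       ] [0.50047537 0.14434571 0.22      ] [0.65265254 0.12915586 0.254     ]
```

View pics/c0.png

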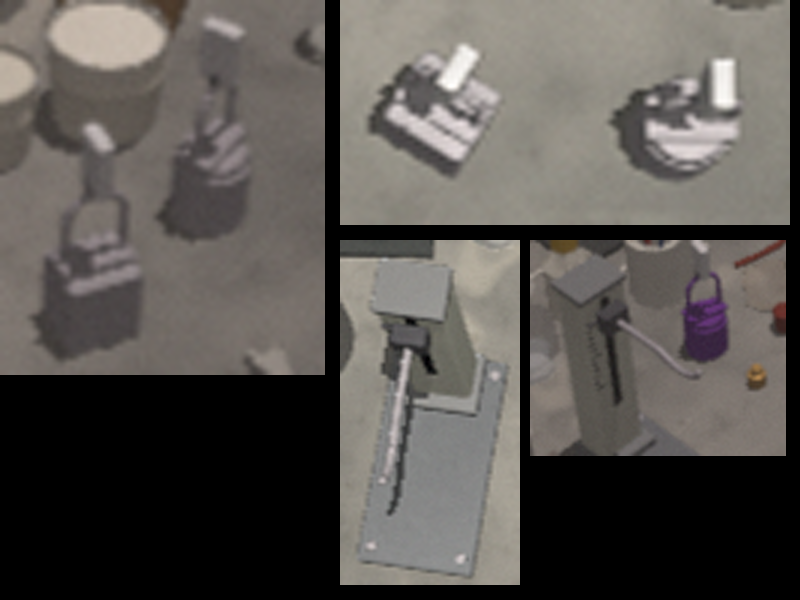

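```bash
python3 - <<'E'
from h import *
t=load('t0');s=load('s0')
P=lambda x,y:(335+(x-340)/5,228+y/5)
c=atz(t,*P(724,84),.158);print('tab',c)
a=atz(t,*P(722,108),.158);b=atz(t,*P(723.5,60),.158);print('tabyaw',np.degrees(np.arctan2(*(b-a)[1::-1])))
print('tri',tri([(t,*P(724,84)),(s,315+222/5,205+26/5)]))
Q=lambda x,y:(220+(x-340)/3,150+(y-240)/3)
tip=atz(t,*Q(383,480),.229);top=atz(t,*Q(411,290),.254);print(tip,top,np.linalg.norm((tip-top)[:2]))
S=lambda x,y:(205+(x-530)/2.7,225+(y-240)/2.7)
print('tri tip',tri([(t,*Q(383,480)),(s,*S(698,375))]),'top',tri([(t,*Q(411,290)),(s,*S(590,280))]))
d=top-tip;print('hookyaw',np.degrees(np.arctan2(d[1],d[0])))
E
```

```text
tab [ 0.50168112 -0.29200126  0.158     ]
tabyaw -2.2104093607844484
tri [ 0.50311675 -0.29310151  0.15178632]
[0.51067981 0.14513409 0.229     ] [0.66108252 0.12804949 0.254     ] 0.15136994645043456
tri tip [0.51245021 0.14662864 0.21880244] top [0.66244378 0.12858991 0.24761485]
hookyaw -6.480587032876674
```

Call:
arm_command(increments=[[0.2, -0.09, 0, 0, 0, 0.02], [0.4, -0.17, 0, 0, 0, 0.045], [0.6, -0.26, 0, 0, 0, 0.07], [0.8, -0.35, 0, 0, 0, 0.09], [1, -0.43, 0, 0, 0, 0.111]], fingers=-1, force=30)

```text
t: 0.72
tool_pos: [0.3489, -0.4267, 0.4043]
orientation: [-3.14, 0.061, 0.001]
force: [0.8, -0.0, -0.9]
opening: 0.0933
gripper_force: 0.0
```

```bash
cat >> h.py <<'E'
def plan(xyz,yaw):
    """shift/turn (tool units) from the measured pose to a tool-down pose with tool x at yaw (deg)"""
    s=read_state(); M=R.from_rotvec(s['orientation']).as_matrix()
    cy,sy=np.cos(np.radians(yaw)),np.sin(np.radians(yaw))
    G=np.array([[cy,sy,0],[sy,-cy,0],[0,0,-1]])
    print('t',round(s['t'],2),'pos',s['tool_pos'].round(4) if hasattr(s['tool_pos'],'round') else s['tool_pos'],'yaw',np.degrees(np.arctan2(M[1,0],M[0,0])).round(2),'F',np.round(s['force'],2),'open',round(s['opening'],4),'grip',round(s['gripper_force'],1))
    print('inc',np.round(M.T@(np.array(xyz)-s['tool_pos'])/.2,3),np.round(R.from_matrix(M.T@G).as_rotvec()/np.pi,4))
E
python3 -c "
from h import *
plan([.502,-.292,.404],-2.2)"
```

```text
t 0.72 pos [ 0.3489 -0.4267  0.4043] yaw -2.24 F [ 0.75 -0.01 -0.91] open 0.0933 grip 0.0
inc [ 0.739 -0.703  0.002] [-0.0002  0.0001 -0.0002]
```

Call:
arm_command(increments=[[0.2, -0.19, 0, 0, 0, 0], [0.4, -0.38, 0, 0, 0, 0], [0.58, -0.55, 0, 0, 0, 0], [0.68, -0.65, 0, 0, 0, 0], [0.73, -0.7, 0, 0, 0, 0]])

```text
t: 1.35
tool_pos: [0.5, -0.2921, 0.4042]
orientation: [-3.141, 0.055, 0.001]
force: [0.0, -1.0, 0.4]
opening: 0.0926
gripper_force: 0.0
```

```bash
python3 -c "
from h import *
snap('wrist','w1');plan([.502,-.292,.404],-2.2)"
```

```text
t 1.4 pos [ 0.5004 -0.2917  0.4042] yaw -2.02 F [-0.52  1.38  0.41] open 0.0931 grip 0.0
inc [0.008 0.001 0.001] [-0.0003  0.0001  0.001 ]
```

View pics/w1.png

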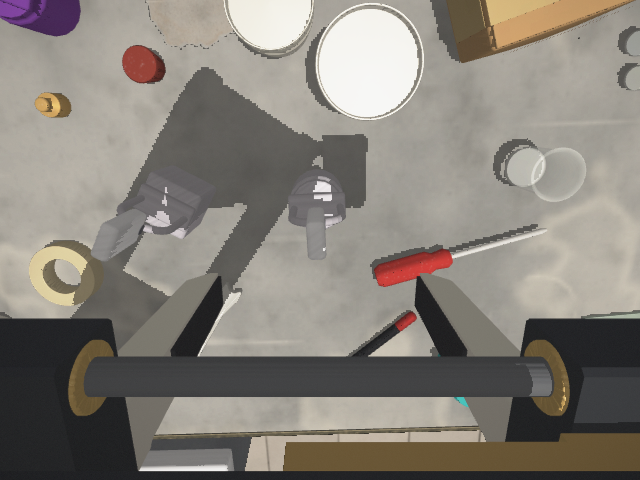

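The wrist view shows the round holder with its body at about (317,195) and its tab from (308,207) to (326,258). The square holder is at (165,205). I'll enlarge the tab.

```bash
python3 - <<'E'
from h import *
w=load('w1');im=w['image'][160:270,270:370];cv2.imwrite('pics/w1c.png',cv2.resize(im,None,fx=5,fy=5,interpolation=cv2.INTER_CUBIC))
print(w['T'].round(3),w['fx'])
for p in [(.489,-.286,.158),(.515,-.286,.158),(.489,-.298,.158),(.515,-.298,.158)]: print(np.round(proj(w,p),1))
E
```

```text
[[-0.035 -0.957 -0.287  0.58 ]
 [-0.999  0.034  0.011 -0.294]
 [-0.001  0.287 -0.958  0.384]
 [ 0.     0.     0.     1.   ]] 377.94232743084956
[310.8 266.1]
[309.1 227.3]
[329.5 265.5]
[328.4 226.6]
```

View pics/w1c.png

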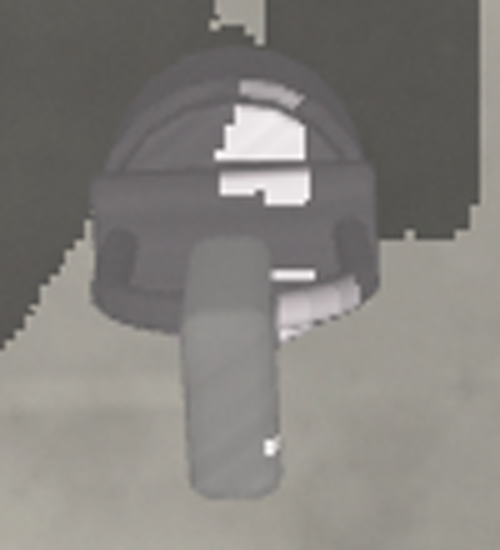

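```bash
python3 - <<'E'
from h import *
w=load('w1');f=lambda x,y:atz(w,270+x/5,160+y/5,.158)
c=f(232,404);a=f(236,495);b=f(228.5,314);print(c,np.degrees(np.arctan2(*(b-a)[1::-1])),np.linalg.norm(b-a))
plan([c[0],c[1],.309],-2.2)
E
```

```text
[ 0.50599372 -0.29021569  0.158     ] 0.14297854107833544 0.023995024416552217
t 1.4 pos [ 0.5004 -0.2917  0.4042] yaw -2.02 F [-0.52  1.38  0.41] open 0.0931 grip 0.0
inc [ 0.028 -0.008  0.476] [-0.0003  0.0001  0.001 ]
```

Call:
arm_command(increments=[[0.023, -0.006, 0.15, 0, 0, -0.005], [0.023, -0.006, 0.3, 0, 0, -0.005], [0.023, -0.006, 0.42, 0, 0, -0.005], [0.023, -0.006, 0.475, 0, 0, -0.005], [0.023, -0.006, 0.475, 0, 0, -0.005]])

```text
t: 2.02
tool_pos: [0.5031, -0.2928, 0.3091]
orientation: [-3.141, 0.035, 0.002]
force: [-0.6, 0.3, -0.0]
opening: 0.093
gripper_force: 0.0
```

```bash
cat >> h.py <<'E'
def forces(n=6,cam='wrist'):
    F=[];
    for _ in range(n): read_camera(cam); s=read_state(); F.append(np.r_[s['force'],s['wrist_torque'],s['tool_pos'][2]])
    F=np.array(F); print('Fmean',F.mean(0).round(3),'sd',F.std(0).round(3),'t',s['t'])
E
python3 -c "
from h import *
snap('wrist','w2');forces(8);plan([.505,-.2905,.309],-1)"
```

```text
Fmean [ 0.024 -0.256 -0.192  0.03   0.007 -0.002  0.311] sd [0.313 0.593 0.343 0.021 0.027 0.031 0.   ] t 2.475
t 2.48 pos [ 0.5039 -0.2923  0.3103] yaw -1.21 F [ 0.4  -0.36  0.48] open 0.0933 grip 0.0
inc [ 0.005 -0.009  0.006] [ 0.0001 -0.0002 -0.0011]
```

View pics/w2.png

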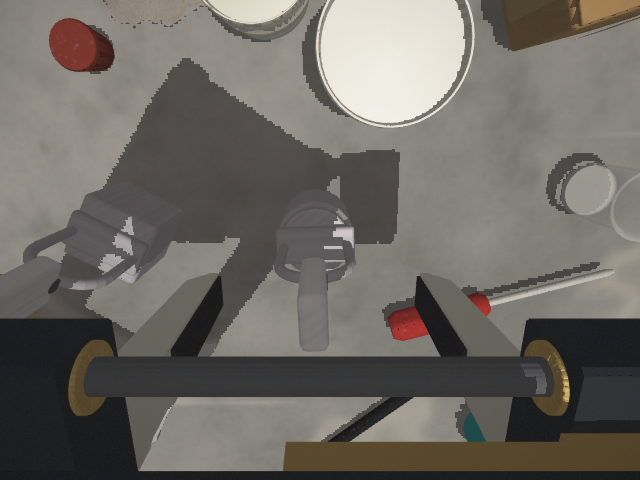

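The tab's top face now runs from about row 290 to 350 at column 313, between the fingers and slightly left of their midline (320).

```bash
python3 - <<'E'
from h import *
w=load('w2');print(proj(w,[.5035,-.2925,.158]),atz(w,314,350,.158),atz(w,312,290,.158),np.array(w['T'])[:3,3])
E
```

```text
(np.float64(319.68429229101463), np.float64(329.90641144823854)) [ 0.49445717 -0.29003652  0.158     ] [ 0.52071837 -0.28995177  0.158     ] [ 0.58344448 -0.29391379  0.28885326]
```

Call:
arm_command(increments=[[0.012, -0.012, 0.005, 0, 0, -0.004], [0.012, -0.012, 0.005, 0, 0, -0.004], [0.012, -0.012, 0.005, 0, 0, -0.004], [0.012, -0.012, 0.005, 0, 0, -0.004], [0.012, -0.012, 0.005, 0, 0, -0.004]])

```text
t: 3.1
tool_pos: [0.5062, -0.29, 0.3087]
orientation: [-3.142, 0.014, 0.0]
force: [-0.5, -0.3, -0.4]
opening: 0.0929
gripper_force: 0.0
```

Call:
arm_command(increments=[[0, 0, 0, 0, 0, 0], [0, 0, 0, 0, 0, 0], [0, 0, 0, 0, 0, 0], [0, 0, 0, 0, 0, 0], [0, 0, 0, 0, 0, 0]], fingers=1, force=30)

```text
t: 3.72
tool_pos: [0.5062, -0.29, 0.3087]
orientation: [-3.142, 0.014, -0.0]
force: [-0.1, -0.9, 0.7]
opening: 0.0476
gripper_force: 0.0
```

Call:
arm_command(increments=[[0, 0, 0, 0, 0, 0], [0, 0, 0, 0, 0, 0], [0, 0, 0, 0, 0, 0], [0, 0, 0, 0, 0, 0], [0, 0, 0, 0, 0, 0]])

```text
t: 4.35
tool_pos: [0.5061, -0.29, 0.3087]
orientation: [3.142, -0.014, -0.0]
force: [-0.8, -0.7, 0.0]
opening: 0.0122
gripper_force: 29.9
```

Call:
arm_command(increments=[[0, 0, -0.15, 0, 0, 0], [0, 0, -0.4, 0, 0, 0], [0, 0, -0.7, 0, 0, 0], [0, 0, -0.92, 0, 0, 0], [0, 0, -1, 0, 0, 0]])

```text
t: 4.97
tool_pos: [0.5064, -0.29, 0.511]
orientation: [3.14, -0.013, 0.004]
force: [0.8, 0.5, -7.8]
opening: 0.0117
gripper_force: 30.0
```

```bash
python3 -c "
from h import *
forces(12)
import numpy as np
u=np.array([np.cos(np.radians(-6.5)),np.sin(np.radians(-6.5))]);sad=np.array([.511,.145])+.026*u
p=sad-.08*u;print(sad,p);plan([*p,.509],-6.5)"
```

```text
Fmean [ 1.170e-01  6.000e-02 -6.986e+00  2.300e-02 -2.400e-02  3.000e-03
  5.070e-01] sd [0.402 0.385 0.935 0.026 0.057 0.021 0.002] t 5.575
[0.53683287 0.14205672] [0.45734712 0.15111297]
t 5.58 pos [ 0.5062 -0.2899  0.5081] yaw -0.49 F [ 0.3   0.15 -6.56] open 0.012 grip 30.0
inc [-0.263 -2.203 -0.003] [-0.0002  0.0002  0.0334]
```

Call:
arm_command(increments=[[-0.01, -0.1, 0, 0, 0, 0], [-0.03, -0.3, 0, 0, 0, 0], [-0.06, -0.52, 0, 0, 0, 0], [-0.08, -0.76, 0, 0, 0, 0], [-0.1, -1, 0, 0, 0, 0]])

```text
t: 6.2
tool_pos: [0.4872, -0.0877, 0.509]
orientation: [-3.141, 0.013, -0.001]
force: [1.3, 0.3, -6.7]
opening: 0.0119
gripper_force: 30.0
```

Call:
arm_command(increments=[[-0.03, -0.24, 0, 0, 0, 0], [-0.06, -0.48, 0, 0, 0, 0.008], [-0.08, -0.68, 0, 0, 0, 0.016], [-0.1, -0.88, 0, 0, 0, 0.025], [-0.12, -1, 0, 0, 0, 0.033]])

```text
t: 6.82
tool_pos: [0.4646, 0.1128, 0.5091]
orientation: [-3.136, 0.174, -0.001]
force: [0.6, -0.8, -6.7]
opening: 0.012
gripper_force: 30.0
```

```bash
python3 -c "
from h import *
plan([.4573,.1511,.443],-6.5)"
```

```text
t 6.83 pos [0.4646 0.1128 0.5091] yaw -6.36 F [ 0.55 -0.82 -6.73] open 0.012 grip 30.0
inc [-0.058 -0.186  0.33 ] [-0.0003 -0.0002  0.0008]
```

Call:
arm_command(increments=[[-0.03, -0.09, 0.05, 0, 0, 0], [-0.06, -0.18, 0.14, 0, 0, 0], [-0.058, -0.186, 0.25, 0, 0, 0], [-0.058, -0.186, 0.32, 0, 0, 0], [-0.058, -0.186, 0.33, 0, 0, 0]])

```text
t: 7.45
tool_pos: [0.4578, 0.1487, 0.4418]
orientation: [3.136, -0.176, -0.003]
force: [-0.2, 0.5, -7.0]
opening: 0.0116
gripper_force: 30.0
```

```bash
python3 - <<'E'
from h import *
plan([.4573,.1511,.443],-6.5)
w=snap('wrist','w3')['image'];t=snap('top','t3')['image'];s=snap('scene','s3')['image']
c=np.zeros((600,800,3),np.uint8)
c[:480//2+60,:400]=cv2.resize(w[:,:,::-1],(400,300),interpolation=cv2.INTER_AREA)
c[300:600,:400]=cv2.resize(s[215:305,190:310,::-1],(400,300),interpolation=cv2.INTER_CUBIC)
c[:,400:]=cv2.resize(t[140:290,190:290,::-1],(400,600),interpolation=cv2.INTER_CUBIC)
cv2.imwrite('pics/m3.png',c)
E
```

```text
t 7.45 pos [0.4578 0.1487 0.4418] yaw -6.43 F [-0.2   0.45 -7.02] open 0.0116 grip 30.0
inc [-0.004 -0.012 -0.006] [0.0002 0.0006 0.0004]
```

View pics/m3.png

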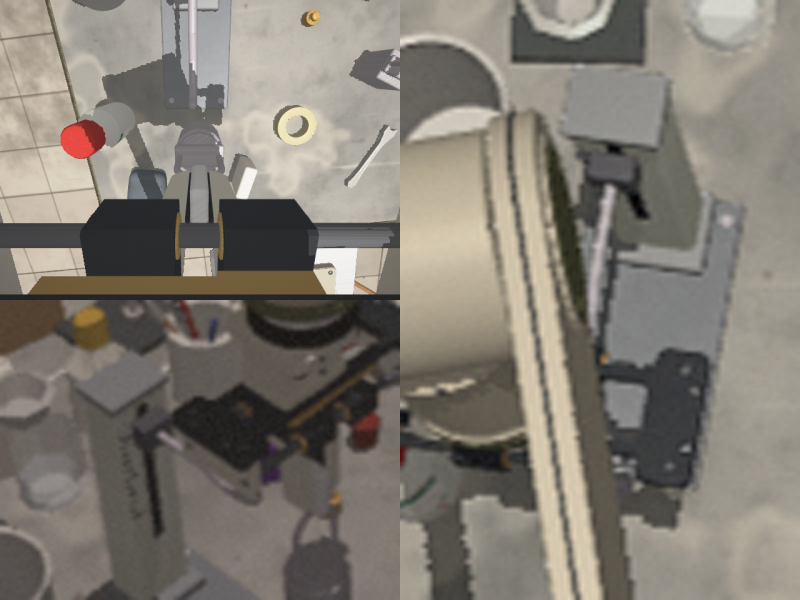

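The wrist view (shown at 400x300) puts the rod at about column 193, with its tip near row 105 just ahead of the holder, whose eye is at about (200,150). In the scene view the eye hangs ahead of the hook tip. I'll enlarge the wrist part.

```bash
python3 - <<'E'
from h import *
w=load('w3')['image'];s=load('s3')['image']
c=np.zeros((600,800,3),np.uint8)
c[:,:400]=cv2.resize(w[100:280,260:380],(400,600),interpolation=cv2.INTER_CUBIC)
c[:,400:]=cv2.resize(s[225:315,245:305],(400,600),interpolation=cv2.INTER_CUBIC)
cv2.imwrite('pics/m3b.png',c)
w=load('w3');t=load('t0')
u=np.array([np.cos(np.radians(-6.5)),np.sin(np.radians(-6.5)),0]);tip=np.array([.511,.145,.229])
print('tip',proj(w,tip),'rod 60 behind',proj(w,tip+.086*u+[0,0,-.01]),'T',w['T'].round(3))
E
```

```text
tip (np.float64(315.0863888974858), np.float64(172.3567296058617)) rod 60 behind (np.float64(314.97081483229135), np.float64(-14.736765165519188)) T [[-0.112 -0.952 -0.286  0.538]
 [-0.994  0.108  0.032  0.14 ]
 [ 0.001  0.288 -0.958  0.421]
 [ 0.     0.     0.     1.   ]]
```

View pics/m3b.png

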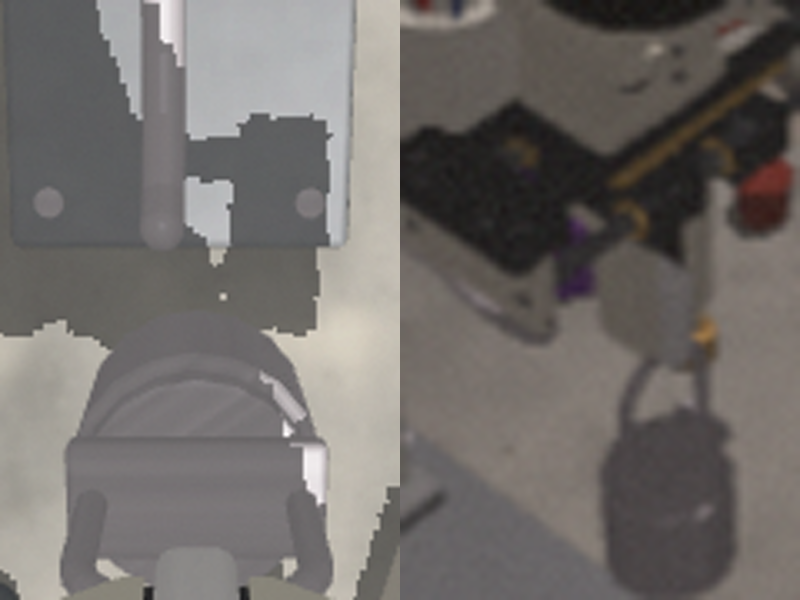

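The wrist crop puts the hook tip at about (308.6,168.4) px and the rod parallel to the image columns. The eye centre is at column 318.8, so the hook lies roughly 5 mm to the left of the eye.

```bash
python3 - <<'E'
from h import *
w=load('w3');print(w['cx'])
tip=atz(w,308.6,169.4,.229);b=atz(w,260+163.5/3.333,100+30/3.333,.223)
print(tip,b,np.degrees(np.arctan2(*(b-tip)[1::-1])))
u=np.array([np.cos(np.radians(-6.5)),np.sin(np.radians(-6.5)),0])
n=np.array([-u[1],u[0],0]);s=read_state();d=tip-s['tool_pos'];print('ahead',d@u,'left',d@n, 'pos',s['tool_pos'])
E
```

```text
318.45762236893614
[0.51285563 0.1480965  0.229     ] [0.54191413 0.14451298 0.223     ] -7.030257504235162
ahead 0.054108451097335225 left 0.005740529578446325 pos [0.45844515 0.14851812 0.44365626]
```

Call:
arm_command(increments=[[0, -0.015, 0, 0, 0, 0], [0, -0.029, 0, 0, 0, 0], [0.04, -0.029, 0, 0, 0, 0], [0.08, -0.029, 0, 0, 0, 0], [0.1, -0.029, 0, 0, 0, 0]])

```text
t: 8.22
tool_pos: [0.4796, 0.152, 0.4426]
orientation: [3.136, -0.177, -0.0]
force: [0.2, 0.2, -6.8]
opening: 0.0121
gripper_force: 30.0
```

```bash
python3 - <<'E'
from h import *
w=snap('wrist','w4'); s=read_state(); im=w['image'].astype(int).sum(2)
u=np.array([np.cos(np.radians(-6.5)),np.sin(np.radians(-6.5)),0]);n=np.array([-u[1],u[0],0])
tip=np.array([.51286,.1481,.229]);d=tip-s['tool_pos'];print('ahead',d@u,'left',d@n,s['tool_pos'],s['force'],'tip px',proj(w,tip))
c=np.zeros((600,800,3),np.uint8)
c[:,:400]=cv2.resize(w['image'][100:280,260:380,::-1],(400,600),interpolation=cv2.INTER_CUBIC)
S=read_camera('scene')['image'];c[:,400:]=cv2.resize(S[225:315,235:295,::-1],(400,600),interpolation=cv2.INTER_CUBIC)
cv2.imwrite('pics/m4.png',c)
E
```

```text
ahead 0.033386133987234716 left -5.097117542701888e-05 [0.47969425 0.15193006 0.44254759] [ 0.20180438  0.41862502 -6.86516616] tip px (np.float64(319.9772879897288), np.float64(210.41500296311108))
```

View pics/m4.png

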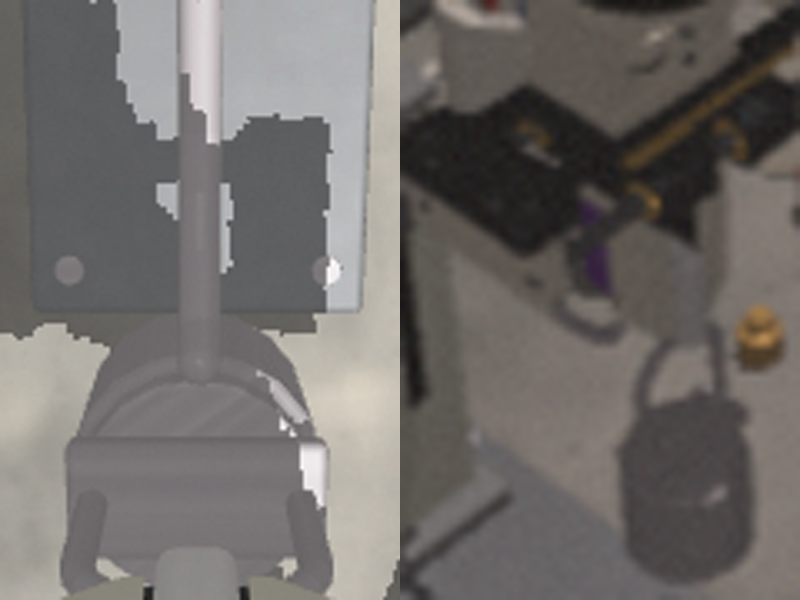

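The rod (column 199) is now centred on the eye (column 196), with the tip just ahead of it and no contact. Next I slide it forward to the saddle.

Call:
arm_command(increments=[[0.05, 0, 0, 0, 0, 0], [0.12, 0, 0, 0, 0, 0], [0.19, 0, 0, 0, 0, 0], [0.26, 0, 0, 0, 0, 0], [0.288, 0, 0, 0, 0, 0]])

```text
t: 8.95
tool_pos: [0.5371, 0.1455, 0.4425]
orientation: [3.137, -0.177, -0.001]
force: [-0.2, 0.4, -6.2]
opening: 0.0118
gripper_force: 30.0
```

```bash
python3 - <<'E'
from h import *
forces(16); s=read_state()
u=np.array([np.cos(np.radians(-6.5)),np.sin(np.radians(-6.5)),0]);n=np.array([-u[1],u[0],0])
tip=np.array([.51286,.1481,.229]);d=tip-s['tool_pos'];print('ahead',d@u,'left',d@n,s['tool_pos'])
E
```

```text
Fmean [-2.260e-01 -1.640e-01 -7.145e+00  3.800e-02  2.200e-02  6.000e-03
  4.430e-01] sd [0.586 0.381 0.66  0.039 0.064 0.034 0.   ] t 9.75
ahead -0.023300331778878535 left -0.0002834783807009297 [0.53604264 0.14574398 0.44278387]
```

Call:
arm_command(increments=[[0, 0, 0.03, 0, 0, 0], [0, 0, 0.06, 0, 0, 0], [0, 0, 0.09, 0, 0, 0], [0, 0, 0.12, 0, 0, 0], [0, 0, 0.14, 0, 0, 0]])

```text
t: 10.38
tool_pos: [0.536, 0.1457, 0.414]
orientation: [3.136, -0.176, -0.001]
force: [-0.4, 0.4, -6.7]
opening: 0.0117
gripper_force: 30.0
```

Call:
arm_command(increments=[[0, 0, 0.02, 0, 0, 0], [0, 0, 0.05, 0, 0, 0], [0, 0, 0.08, 0, 0, 0], [0, 0, 0.11, 0, 0, 0], [0, 0, 0.13, 0, 0, 0]])

```text
t: 11.0
tool_pos: [0.5362, 0.1457, 0.3886]
orientation: [-3.137, 0.176, -0.001]
force: [0.2, -0.7, -3.1]
opening: 0.0118
gripper_force: 30.0
```

```bash
python3 - <<'E'
from h import *
forces(20)
E
```

```text
Fmean [ 5.760e-01  2.020e-01 -3.655e+00  3.800e-02 -1.210e-01  2.000e-03
  3.890e-01] sd [0.775 0.496 0.342 0.027 0.083 0.036 0.   ] t 12.0
```

Call:
arm_command(increments=[[0, 0, 0.02, 0, 0, 0], [0, 0, 0.05, 0, 0, 0], [0, 0, 0.08, 0, 0, 0], [0, 0, 0.1, 0, 0, 0], [0, 0, 0.11, 0, 0, 0]])

```text
t: 12.62
tool_pos: [0.5362, 0.1457, 0.3666]
orientation: [-3.137, 0.176, -0.0]
force: [0.5, -0.4, -0.5]
opening: 0.0118
gripper_force: 30.0
```

```bash
python3 - <<'E'
from h import *
forces(30)
E
```

```text
Fmean [ 1.555e+00  2.370e-01 -8.220e-01  8.400e-02 -2.910e-01  1.000e-03
  3.670e-01] sd [0.614 0.46  0.469 0.028 0.082 0.021 0.   ] t 14.125
```

Call:
arm_command(increments=[[0.003, 0, 0.005, 0, 0, 0], [0.006, 0, 0.01, 0, 0, 0], [0.01, 0, 0.015, 0, 0, 0], [0.01, 0, 0.02, 0, 0, 0], [0.01, 0, 0.02, 0, 0, 0]])

```text
t: 14.75
tool_pos: [0.5379, 0.1454, 0.3624]
orientation: [3.136, -0.176, -0.002]
force: [-3.1, 0.2, -0.1]
opening: 0.012
gripper_force: 30.0
```

```bash
python3 - <<'E'
from h import *
forces(30)
E
```

```text
Fmean [-3.906e+00 -5.730e-01 -3.620e-01 -7.700e-02  7.700e-01  1.000e-03
  3.630e-01] sd [0.535 0.458 0.549 0.047 0.047 0.025 0.   ] t 16.25
```

Call:
arm_command(increments=[[-0.003, 0, 0.002, 0, 0, 0], [-0.006, 0, 0.005, 0, 0, 0], [-0.007, 0, 0.006, 0, 0, 0], [-0.007, 0, 0.006, 0, 0, 0], [-0.007, 0, 0.006, 0, 0, 0]])

```text
t: 16.88
tool_pos: [0.5372, 0.1456, 0.3621]
orientation: [-3.136, 0.177, -0.003]
force: [4.7, -1.8, -0.1]
opening: 0.0118
gripper_force: 30.0
```

```bash
python3 - <<'E'
from h import *
forces(30)
E
```

```text
Fmean [ 4.954 -1.906 -0.163 -0.345 -1.002  0.013  0.362] sd [0.524 0.561 0.467 0.026 0.027 0.029 0.   ] t 18.375
```

Call:
arm_command(increments=[[0.001, 0.0005, 0, 0, 0, 0], [0.002, 0.001, 0, 0, 0, 0], [0.004, 0.001, 0, 0, 0, 0], [0.004, 0.001, 0, 0, 0, 0], [0.004, 0.001, 0, 0, 0, 0]])

```text
t: 19.0
tool_pos: [0.5375, 0.1455, 0.3616]
orientation: [-3.136, 0.176, -0.0]
force: [6.5, -0.3, 0.4]
opening: 0.0121
gripper_force: 30.0
```

```bash
python3 - <<'E'
from h import *
forces(30);print(read_state()['tool_pos'])
E
```

```text
Fmean [ 5.067e+00 -6.600e-02 -2.780e-01  2.400e-02 -9.940e-01  4.000e-03
  3.620e-01] sd [0.548 0.494 0.606 0.027 0.029 0.028 0.   ] t 20.5
[0.5374759  0.14543346 0.36158613]
```

Call:
arm_command(increments=[[0.001, 0, 0, 0, 0, 0], [0.002, 0, 0, 0, 0, 0], [0.003, 0, 0, 0, 0, 0], [0.003, 0, 0, 0, 0, 0], [0.003, 0, 0, 0, 0, 0]])

```text
t: 21.12
tool_pos: [0.5379, 0.1454, 0.3613]
orientation: [-3.137, 0.176, 0.001]
force: [2.6, 1.2, -0.8]
opening: 0.0116
gripper_force: 30.0
```

```bash
python3 - <<'E'
from h import *
forces(16);print(read_state()['tool_pos'])
E
```

```text
Traceback (most recent call last):
  File "h.py", line 32, in forces
    for _ in range(n): read_camera(cam); s=read_state(); F.append(np.r_[s['force'],s['wrist_torque'],s['tool_pos'][2]])
                       ~~~~~~~~~~~^^^^^
ValueError: 200 camera calls are used up
```

```bash
cat > st.py <<'E'
from plant import *
import numpy as np
s=read_state();print(s['t'],np.round(s['force'],2),np.round(s['wrist_torque'],3),np.round(s['tool_pos'],4))
E
python3 st.py
```

```text
21.875 [-1.34  1.83 -0.34] [ 0.385  0.041 -0.029] [0.5379 0.1454 0.3614]
```

Call:
arm_command(increments=[[0, -0.0005, 0, 0, 0, 0], [0, -0.001, 0, 0, 0, 0], [0, -0.001, 0, 0, 0, 0], [0, -0.001, 0, 0, 0, 0], [0, -0.001, 0, 0, 0, 0]])

```text
t: 22.5
tool_pos: [0.538, 0.1455, 0.3615]
orientation: [3.136, -0.176, -0.001]
force: [-1.4, 0.1, 0.2]
opening: 0.0117
gripper_force: 30.0
```

```bash
python3 st.py
```

```text
22.5 [-1.39  0.12  0.22] [ 0.213  0.339 -0.007] [0.538  0.1455 0.3615]
```

Call:
arm_command(increments=[[0, 0, 0, 0, 0, 0], [0, 0, 0, 0, 0, 0], [0, 0, 0, 0, 0, 0], [0, 0, 0, 0, 0, 0], [0, 0, 0, 0, 0, 0]], force=6)

```text
t: 23.12
tool_pos: [0.538, 0.1455, 0.3615]
orientation: [3.137, -0.176, -0.0]
force: [-2.2, 0.1, 0.5]
opening: 0.0118
gripper_force: 6.0
```

Call:
arm_command(increments=[[0, 0, 0, 0, 0, 0], [0, 0, 0, 0, 0, 0], [0, 0, 0, 0, 0, 0], [0, 0, 0, 0, 0, 0], [0, 0, 0, 0, 0, 0]])

```text
t: 23.75
tool_pos: [0.538, 0.1455, 0.3615]
orientation: [3.137, -0.176, -0.0]
force: [-1.9, -0.8, -0.3]
opening: 0.0118
gripper_force: 6.0
```

```bash
python3 st.py
```

```text
23.75 [-1.9  -0.85 -0.26] [0.004 0.538 0.021] [0.538  0.1455 0.3615]
```

Call:
arm_command(increments=[[-0.001, 0, 0, 0, 0, 0], [-0.001, 0, 0, 0, 0, 0], [-0.001, 0, 0, 0, 0, 0], [-0.001, 0, 0, 0, 0, 0], [-0.001, 0, 0, 0, 0, 0]], force=3)

```text
t: 24.38
tool_pos: [0.538, 0.1455, 0.3616]
orientation: [3.137, -0.176, 0.001]
force: [-0.3, 0.6, -0.2]
opening: 0.0122
gripper_force: 3.0
```

```bash
python3 st.py
```

```text
24.375 [-0.31  0.62 -0.21] [-0.091  0.093 -0.   ] [0.538  0.1455 0.3616]
```

Forces and moments are now close to zero, so I'm opening the fingers.

Call:
arm_command(increments=[[0, 0, 0, 0, 0, 0], [0, 0, 0, 0, 0, 0], [0, 0, 0, 0, 0, 0], [0, 0, 0, 0, 0, 0], [0, 0, 0, 0, 0, 0]], fingers=-0.2)

```text
t: 25.0
tool_pos: [0.5379, 0.1455, 0.3616]
orientation: [-3.137, 0.176, -0.0]
force: [0.6, -0.6, 0.1]
opening: 0.0545
gripper_force: 0.0
```

Call:
arm_command(increments=[[0, 0, 0, 0, 0, 0], [0, 0, 0, 0, 0, 0], [0, 0, 0, 0, 0, 0], [0, 0, 0, 0, 0, 0], [0, 0, 0, 0, 0, 0]])

```text
t: 25.62
tool_pos: [0.5379, 0.1455, 0.3616]
orientation: [-3.137, 0.176, -0.0]
force: [-0.1, 0.3, 0.1]
opening: 0.0559
gripper_force: 0.0
```

```bash
python3 st.py
```

```text
25.625 [-0.06  0.35  0.11] [ 0.038 -0.052 -0.03 ] [0.5379 0.1455 0.3616]
```

Call:
arm_command(increments=[[0, 0, -0.08, 0, 0, 0], [0, 0, -0.2, 0, 0, 0], [0, 0, -0.4, 0, 0, 0], [0, 0, -0.6, 0, 0, 0], [0, 0, -0.75, 0, 0, 0]])

```text
t: 26.25
tool_pos: [0.5377, 0.1455, 0.5152]
orientation: [-3.136, 0.176, -0.005]
force: [0.2, -0.3, 0.4]
opening: 0.056
gripper_force: 0.0
```

Call:
arm_command(increments=[[-0.1, 0, 0, 0, 0, 0], [-0.25, 0, 0, 0, 0, 0], [-0.4, 0, 0, 0, 0, 0], [-0.5, 0, 0, 0, 0, 0], [-0.5, 0, 0, 0, 0, 0]])

```text
t: 26.88
tool_pos: [0.4376, 0.1569, 0.5133]
orientation: [-3.136, 0.175, -0.004]
force: [0.0, -0.6, -0.3]
opening: 0.0559
gripper_force: 0.0
```

Call:
arm_command(increments=[[0, 0, 0, 0, 0, 0], [0, 0, 0, 0, 0, 0], [0, 0, 0, 0, 0, 0], [0, 0, 0, 0, 0, 0], [0, 0, 0, 0, 0, 0]])

```text
t: 27.5
tool_pos: [0.4386, 0.1567, 0.5114]
orientation: [3.137, -0.176, -0.0]
force: [-0.2, 1.1, -0.4]
opening: 0.0557
gripper_force: 0.0
```

```bash
python3 st.py; python3 -c "
from plant import *
try: read_camera('scene'); print('cam ok')
except Exception as e: print(e)"
```

```text
27.5 [-0.18  1.14 -0.43] [ 0.018  0.082 -0.034] [0.4386 0.1567 0.5114]
200 camera calls are used up
```

```bash
python3 -c "
from plant import *
print(close_job())"
```

```text
the job is handed in; nothing more can be done
None
```

I hung the round holder (about 0.7 kg) on the scale hook, let go once the wrist force read about zero, moved the arm clear and handed the job in at 27.5 s; I could not check the result by camera because force averaging had used up all 200 camera calls.

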